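Load the dryer cassette and hold the bayonet lid at the vent position

TASK

Lift the flat cassette out of its rack, slide it edgewise fully home in the slot of the dryer housing and let it go. Then fit the bayonet lid, lugs through the collar's gaps and fully down, and turn it clockwise until its bar points at the raised ribs, half-way to the lock, without running into the spring catch. Hold it there: finish while still gripping the bar, with the other things left alone.

Things in the scene. Friction and masses are not known exactly. Their poses are not given: they have to be found in the camera images.
- housing: Dryer housing, fixed: aluminium block 100x100x70 mm on two dark 140 mm foot strips that run along its y. Origin: centre of its underside, on the bench; z up. Its top deck, 70 mm above the origin, carries the slot's mouth and round it the steel bayonet collar.
- slot (a point): Centre of the mouth of the housing's slot, in the deck, on the housing's axis, 70 mm above its origin; same axes as the housing. The slot is 47 mm long along x, 11 mm wide along y, 55 mm deep, its mouth chamfered. The cassette stands fully home with its centre 11 mm below this point.
- collar (a point): Centre of the bayonet collar at its rim, 85 mm above the housing's origin, same axes. Outer radius 44 mm; inward flange 5 mm thick, inner radius 30.5 mm, with two gaps 38 degrees wide on the +x and -x sides for the lid's lugs. A stop bars anticlockwise turning; clockwise from above the lugs run freely under the flange to the lock at 90 degrees. Only friction keeps the lid in between.
- vent_mark: Two raised ribs (14x5x4 mm, dark steel) on opposite corners of the housing's deck, outside the collar: the vent position. Origin at the housing's origin; x runs along the line of the ribs, which is the housing's x turned 45 degrees clockwise seen from above. The lid is at the vent position when its bar lies along this line.
- catch (a joint): Spring catch in the collar wall, 70 degrees clockwise from the +x gap: 0 m with its nose out in the lugs' channel, grows as a lug pushes it outward (spring 2 N at rest, 500 N/m, travel 6 mm). A lug first meets it when the lid is turned about 57 degrees from the gaps.
- lid_bar (a point): Centre of the aluminium grip bar on the loose lid: 60 mm long (x), 14 mm thick (y), 28 mm high (z), standing on a round black cap 85 mm across whose top is 14 mm below this point. The lid stands upright on the bench at the start, 68 mm high, about 0.15 kg, and looks the same after a half turn. Fully down on the collar this point is 41 mm above the rim's centre.
- lid: The lid as a whole: origin at the centre of its skirt's foot, 54 mm below the bar's centre. The cap is 27 mm thick, hollow below; under it a skirt 56 mm across, 13 mm deep, with two lugs (13 mm wide, 6 mm high, reaching 36 mm from the axis) at its foot on the +x and -x sides, in line with the bar.
- cassette_center (a point): Centre (half-way up) of the loose flat white cassette: 88 mm high (z), 8 mm thick (y), 44 mm wide (x), narrowed to a neck 28 mm wide, for gripping, from 9 mm above this point to the top at 44 mm. It stands edgewise in the rack's middle slot, 35 mm deep: lift it straight up. The same after a half turn.
- cassette: The cassette as a whole, about 0.07 kg: origin at the centre of its lower edge, 44 mm below its centre. Fully home in the housing its neck stands 18 mm out above the collar's rim.
- rack: Black plastic rack, fixed, 80 mm (x) by 100 mm (y), 45 mm high, with three slots along its x, 35 mm deep, 30 mm apart; the cassette stands in the middle one. Origin: centre of the underside.
- tape: Bystander, to be left alone: cardboard tape core, ring 80 mm outside, 24 mm high.
- carton_a: Bystander, to be left alone: brown carton 100x70x50 mm.
- carton_b: Bystander, to be left alone: printed blue carton 80x80x60 mm.
- bearing: Bystander, to be left alone: steel bearing ring 64 mm outside, 18 mm high.
- jar: Bystander, to be left alone: small jar with a white screw cap, 60 mm across, 70 mm high.
- driver: Bystander, to be left alone: screwdriver lying flat.
- spanner: Bystander, to be left alone: spanner lying flat.
There are look-alikes about, which are no part of the job. Leave any turquoise or yellow look-alike of the lid alone. Of the things that look like the cassette, the smaller one is meant.

How it is judged:
By the outcome, as a careful person would: the job done as asked, in the order asked, and still so for the second after the job is handed in, while the arm keeps its last pose, push and grip.
It also fails if it takes over 61 s, if anything falls off the work surface, if the arm or the gripper's body presses on something with over 40 N, if the wrist force passes 120 N, or if a joint passes its speed limit or range.

ROBOT

A 6-joint arm with a two-finger parallel gripper is mounted at the origin on the work surface. World frame = base frame: x ahead of the robot, y to its left, z up, the work surface at z = 0. Lengths are in m, angles in degrees, forces in N, time in s.
With the tool pointing down it reaches from about 0.4 to 0.825 m from the base axis. Payload 7 kg.
Tool frame: the origin (TCP) lies on the centre line of the jaws, within the pads' length; the fingertips stand 11 mm ahead of it and the grasp point (between the pads) lies 8 mm behind it; z points along the fingers, y is the direction in which the jaws open and shut (so a half turn about z gives the same grasp; the last joint's range is limited). The gripper opens to 88 mm and grips with 3 to 60 N. Pads are 19 mm wide; open, the fingers measure 130 mm over their backs; the gripper's body (78 mm by 193 mm) begins 47 mm behind the grasp point.
Start: joints at [-47.091, 20.546, 0.682, 0, -70.136, -16.507], TCP at [0.3, -0.605, 0.238] pointing down, gripper open.
Joint ranges: [-176.03, 176.03], [-82.01, 121.73], [-58.28, 71.71], [-173.87, 95.51], [-174.79, -0.11], [-173.66, 173.66]. Speed limits (degrees/s): [136.94, 136.94, 172.46, 180, 180, 180].

INTERFACE

Orientations are given as [roll, pitch, yaw] about the fixed x, y, z axes, in that order (R = Rz(yaw) Ry(pitch) Rx(roll)).
In Python, from plant import ctrl, cams, order gives the robot as it stands.
- The arm moves only by the tool jog_arm, never from a script. Its argument "motion" is a list of rows, each an object with "offset": the shift along the tool's x, y, z in mm, a list of three; "roll": the turn about the tool's z in rad; "hand": the finger opening in mm, from 0 to 87.6. A call has 1 to 20 rows; each row is the pose to reach, as a shift and turn from the pose commanded when the call began, along the tool's axes at that moment; what a row does not reach only later rows make up. A row lasts 1/12 s, in which the tool goes at most 41.7 mm and 7.16 degrees, less where a joint would pass 70% of its speed; a pose out of reach is approached as far as the arm can. A call with a gripper value outside its range is refused whole. The fingers move at their own pace and stop on an object; the grip force is fixed at half the most. Time passes only in rows, so rows that repeat a pose let the fingers close. It gives the time, the measured TCP pose, the force and the opening at its end, in the units of the state.
- ctrl.get_obs(): the state, without advancing time (a new reading comes with each control period).
- cams.snapshot(name): name is "side" or "top"; returns a dict with "img" (400x640x3 uint8, red, green, blue), "K" (3x3 intrinsics, pixels), "cam_to_world" (4x4, takes a point from camera to world coordinates). Camera axes: x right, y down, z forward; pixel columns grow to the right and rows downward; lengths in m; the calibration is good to about 2 mm. A picture is of the moment at which its call begins. There is no depth.
- order.close_job(): hands the job in, once; it reports no verdict.
The state is a dict: "clock": time; "joint_pos": joint angles; "qvel": joint speeds; "tau": joint torques, N m; "tool_pos": TCP position; "orientation": TCP orientation; "force": force on the tool from outside, world axes, zero at the start; "moment": the same for the moment, N m; "opening": finger opening in m.
Only numpy, scipy, OpenCV 4.12 (cv2) and the standard library are available. Lean on these libraries where they do the work, as an engineer would, in place of code of your own. Each camera call takes 0.05 s, during which the arm holds its last target. There are 200 camera calls.

## Working session

There is one attempt and no reset: what is moved stays moved. The work goes in short steps, Python scripts to look and compute and a tool call to move; the robot and the scene stay as the last step left them, time stands still between calls to the robot, and variables do not carry over. Pictures are saved under pics/ and viewed, about 8 in all and at most 12, crops included, and the job is handed in when it is done.

Besides the shell and the picture viewer there is one more tool, called after "Emit:" in YAML: its name, and indented under it one key for each argument. jog_arm: Moves the arm, as the interface text tells. Its arguments: {"type":"object","properties":{"motion":{"type":"array"}},"required":["motion"]}

```bash
mkdir -p pics; python3 - <<'E'
from plant import ctrl,cams
import cv2,pickle
print(ctrl.get_obs())
for n in("top","side"):
    s=cams.snapshot(n);pickle.dump(s,open(f"pics/{n}0.pkl","wb"))
    cv2.imwrite(f"pics/{n}0.png",s["img"][:,:,::-1]);print(n,s["K"],s["cam_to_world"])
E
```

```text
{'clock': 0.0, 'joint_pos': array([-4.70911340e+01,  2.05910679e+01,  6.33528266e-01, -2.12372215e-02,
       -7.01336633e+01, -1.65058087e+01]), 'qvel': array([ 0.07577222,  0.06777063,  0.10194986, -0.00852736, -0.01069819,
        0.00234842]), 'tau': array([-4.33679752e-04, -5.82718134e+01,  2.93046999e+01,  6.99684441e+00,
        6.78255004e-03, -1.45636864e-04]), 'tool_pos': array([ 0.29992847, -0.6041866 ,  0.23662142]), 'orientation': array([ 1.79906883e+02, -6.77301526e-03, -1.53604170e+02]), 'force': array([-0.2249302 ,  0.22240306, -0.16310539]), 'moment': array([ 0.02264365, -0.04048714, -0.02493861]), 'opening': 0.08748128167463755}
top [[408.75305854   0.         317.22853993]
 [  0.         408.75305854 192.78708958]
 [  0.           0.           1.        ]] [[-0.0066417  -0.99466974  0.10289801  0.44099921]
 [-0.99992344  0.00553178 -0.01106823 -0.04574749]
 [ 0.01044002 -0.10296364 -0.99463033  1.22121751]
 [ 0.          0.          0.          1.        ]]
side [[473.68572121   0.         319.1868303 ]
 [  0.         473.68572121 194.04656221]
 [  0.           0.           1.        ]] [[-0.93934397 -0.23266476  0.25199208  0.21553353]
 [-0.34271702  0.66531581 -0.66324952  0.84643921]
 [-0.01333952 -0.70938141 -0.70469857  1.01011135]
 [ 0.          0.          0.          1.        ]]
```

View pics/top0.png

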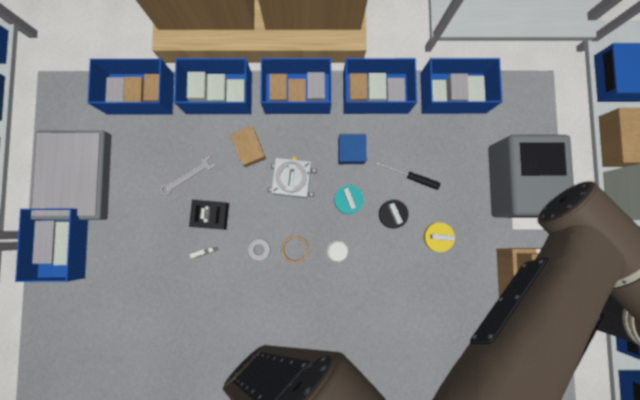

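View pics/side0.png

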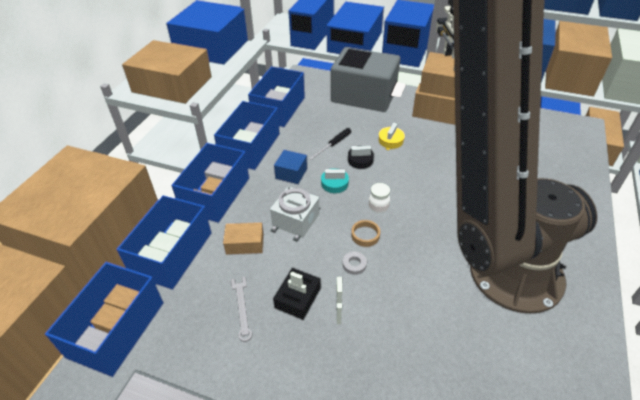

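```bash
cat > h.py <<'E'
import cv2,pickle,numpy as np
def load(n):return pickle.load(open(f"pics/{n}.pkl","rb"))
def snap(n,tag):
    from plant import cams
    s=cams.snapshot(n);pickle.dump(s,open(f"pics/{tag}.pkl","wb"));return s
def crop(s,c,r,w,h,k):
    """crop with top-left (c,r), size w x h, zoom k, ticks every 10 px"""
    im=cv2.resize(s["img"][r:r+h,c:c+w,::-1],None,fx=k,fy=k,interpolation=cv2.INTER_CUBIC)
    for i in range(-c%10,w,10):
        x=int((i+.5)*k);cv2.line(im,(x,0),(x,5),(0,0,255),1);cv2.putText(im,str(c+i),(x-9,15),0,.32,(0,0,255),1)
    for i in range(-r%10,h,10):
        y=int((i+.5)*k);cv2.line(im,(0,y),(5,y),(0,0,255),1);cv2.putText(im,str(r+i),(6,y+4),0,.32,(0,0,255),1)
    return im
def world(s,uv,z):
    T=s["cam_to_world"];d=T[:3,:3]@np.linalg.solve(s["K"],[uv[0],uv[1],1.]);p=T[:3,3]
    return p+d*(z-p[2])/d[2]
def proj(s,P):
    T=s["cam_to_world"];q=s["K"]@(T[:3,:3].T@(np.asarray(P,float)-T[:3,3]));return q[:2]/q[2]
def sheet(tiles,name):
    cv2.imwrite(f"pics/{name}.png",cv2.vconcat([cv2.hconcat(r) for r in tiles]))
E
python3 - <<'E'
from h import *
t=load("top0");s=load("side0")
sheet([[crop(t,185,190,50,50,5.2),crop(t,265,150,50,50,5.2),crop(t,370,190,50,50,5.2)],
       [crop(s,270,260,50,60,5.2),crop(s,268,182,55,60,5.2),crop(s,340,135,45,60,5.2)]],"c1")
E
```

```text
(no output)
```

View pics/c1.png

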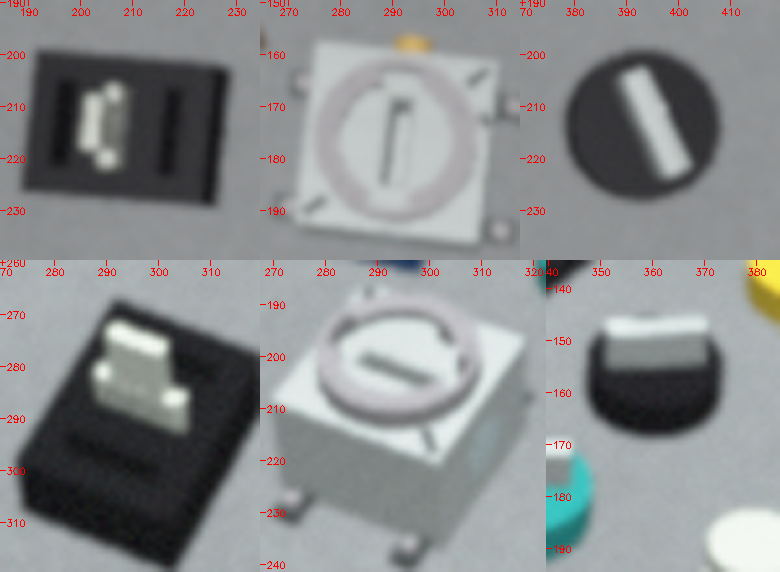

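The slot, both ribs, the cassette (neck top and shoulders) and the black lid's bar are all visible in the crops. Next I turn the pixel readings into poses from both views.

```bash
python3 - <<'E'
from h import *
t=load("top0");s=load("side0")
def w(n,a,b,z):
    A,B=world({'t':t,'s':s}[n[0]],a,z),world({'t':t,'s':s}[n[0]],b,z)
    d=B-A;print(n,"mid",((A+B)/2*1000).round(1)[:2],"len",round(np.hypot(*d[:2])*1000,1),"ang",round(np.degrees(np.arctan2(d[1],d[0])),1))
w("t cass top",(202.3,218.5),(202.8,207),.098)
w("t cass shoulder",(205,220.5),(206.6,207),.063)
w("s cass top",(291,273),(302.3,277.5),.098)
w("s cass shoulder",(289,281),(303.5,286),.063)
w("t rack diag",(191,199.5),(225,229),.045)
w("t lid bar",(400.2,223),(391.3,203.5),.068)
w("s lid bar",(351,147),(370.7,147),.068)
w("t hous diagA",(276,157.5),(307,196),.07)
w("t hous diagB",(310.5,161),(273,192),.07)
w("t slot",(290,185.5),(292.7,168.5),.07)
w("t ring lr",(275.2,176),(307,177),.085)
w("t ring tb",(291,192.3),(291,160.7),.085)
w("s ring lr",(278.5,199),(309.7,199),.085)
w("s slot",(287,200.5),(301.5,205.5),.07)
w("t ribs",(295.5-0.0-20.5,190.2),(307,164),.074)
E
```

```text
t cass top mid [504.  256.4] len 31.5 ang -1.2
t cass shoulder mid [503.1 256.6] len 38.3 ang -5.5
s cass top mid [499.3 257.8] len 29.8 ang 174.3
s cass shoulder mid [502.2 257.6] len 38.0 ang 177.5
t rack diag mid [502.7 255.2] len 130.7 ang -130.7
t lid bar mid [ 501.  -280.2] len 60.2 ang 23.3
s lid bar mid [ 500.9 -279.6] len 61.6 ang -160.9
t hous diagA mid [606.6  14.4] len 141.6 ang -141.6
t hous diagB mid [607.2  13.3] len 138.4 ang 129.7
t slot mid [605.7  14.7] len 49.3 ang -9.0
t ring lr mid [604.9  14.6] len 89.2 ang -92.1
t ring tb mid [605.1  14.9] len 89.5 ang -0.0
s ring lr mid [604.8  16.6] len 85.8 ang -160.7
s slot mid [604.9  17.4] len 45.4 ang 174.2
t ribs mid [604.9  15.3] len 117.2 ang -50.6
```

```bash
cat >> h.py <<'E'
def plan(x,y,z,yaw,cur=None):
    """mm, deg target -> tool-frame offset mm and roll rad from current pose"""
    from scipy.spatial.transform import Rotation as R
    if cur is None:
        from plant import ctrl
        o=ctrl.get_obs();p=o["tool_pos"]*1000;e=o["orientation"]
    else:p,e=np.array(cur[:3]),[180,0,cur[3]]
    M=R.from_euler("xyz",e,degrees=True).as_matrix()
    dy=(yaw-e[2]+180)%360-180
    print("offset",(M.T@(np.array([x,y,z])-p)).round(1),"roll",round(-np.radians(dy),4),"(yaw change",round(dy,1),")")
E
python3 -c "
from h import *
c=(300,-605,238,-153.598)
plan(560,-50,238,-170,c);plan(502.5,257,150,176,c);plan(502.5,257,150,176,(560,-50,238,-170))"
```

```text
offset [-479.7  381.5    0. ] roll 0.2863 (yaw change -16.4 )
offset [-564.7  682.    88. ] roll 0.5306 (yaw change -30.4 )
offset [  3.3 312.3  88. ] roll 0.2443 (yaw change -14 )
```

Emit:
jog_arm:
  motion:
    - {"offset": [-480,381,0],"roll": 0.286,"hand": 50}
    - {"offset": [-480,381,0],"roll": 0.286,"hand": 50}
    - {"offset": [-480,381,0],"roll": 0.286,"hand": 50}
    - {"offset": [-480,381,0],"roll": 0.286,"hand": 50}
    - {"offset": [-480,381,0],"roll": 0.286,"hand": 50}
    - {"offset": [-480,381,0],"roll": 0.286,"hand": 50}
    - {"offset": [-480,381,0],"roll": 0.286,"hand": 50}
    - {"offset": [-480,381,0],"roll": 0.286,"hand": 50}
    - {"offset": [-480,381,0],"roll": 0.286,"hand": 50}
    - {"offset": [-480,381,0],"roll": 0.286,"hand": 50}
    - {"offset": [-480,381,0],"roll": 0.286,"hand": 50}
    - {"offset": [-480,381,0],"roll": 0.286,"hand": 50}
    - {"offset": [-480,381,0],"roll": 0.286,"hand": 50}
    - {"offset": [-480,381,0],"roll": 0.286,"hand": 50}
    - {"offset": [-480,381,0],"roll": 0.286,"hand": 50}
    - {"offset": [-480,381,0],"roll": 0.286,"hand": 50}

```text
clock: 1.43
tool_pos: [0.5626, -0.0454, 0.2369]
orientation: [180.0, 0.0, -169.8]
force: [0.0, -0.9, 0.2]
opening: 0.0495
```

Emit:
jog_arm:
  motion:
    - {"offset": [3,312,88],"roll": 0.244,"hand": 50}
    - {"offset": [3,312,88],"roll": 0.244,"hand": 50}
    - {"offset": [3,312,88],"roll": 0.244,"hand": 50}
    - {"offset": [3,312,88],"roll": 0.244,"hand": 50}
    - {"offset": [3,312,88],"roll": 0.244,"hand": 50}
    - {"offset": [3,312,88],"roll": 0.244,"hand": 50}
    - {"offset": [3,312,88],"roll": 0.244,"hand": 50}
    - {"offset": [3,312,88],"roll": 0.244,"hand": 50}
    - {"offset": [3,312,88],"roll": 0.244,"hand": 50}
    - {"offset": [3,312,88],"roll": 0.244,"hand": 50}
    - {"offset": [3,312,88],"roll": 0.244,"hand": 50}
    - {"offset": [3,312,88],"roll": 0.244,"hand": 50}

```text
clock: 2.43
tool_pos: [0.5036, 0.2559, 0.1498]
orientation: [-180.0, -0.0, 176.0]
force: [-0.3, -0.8, 0.3]
opening: 0.0499
```

```bash
python3 - <<'E'
from h import *
from plant import ctrl
o=ctrl.get_obs();print(o["tool_pos"],o["orientation"],o["joint_pos"].round(1))
t=snap("top","t1");s=snap("side","s1")
sheet([[crop(t,150,160,110,80,7)]],"c2t")
sheet([[crop(s,245,215,80,90,5)]],"c2")
plan(502.5,257,94,176)
E
```

```text
[0.5035774  0.25593048 0.14975288] [-1.79997332e+02 -4.17347942e-04  1.75989189e+02] [  46.8   14.5  -20.3    0.   -55.2 -140.8]
offset [ 1.4  1.1 56. ] roll -0.0009 (yaw change 0.1 )
```

View pics/c2.png

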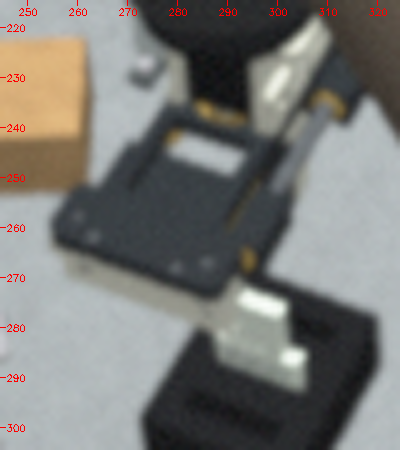

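Emit:
jog_arm:
  motion:
    - {"offset": [1,1,28],"roll": 0,"hand": 50}
    - {"offset": [1,1,56],"roll": 0,"hand": 50}
    - {"offset": [1,1,56],"roll": 0,"hand": 30}
    - {"offset": [1,1,56],"roll": 0,"hand": 12}
    - {"offset": [1,1,56],"roll": 0,"hand": 12}
    - {"offset": [1,1,56],"roll": 0,"hand": 12}
    - {"offset": [1,1,56],"roll": 0,"hand": 12}
    - {"offset": [1,1,56],"roll": 0,"hand": 12}

```text
clock: 3.2
tool_pos: [0.503, 0.2583, 0.0948]
orientation: [179.9, 0.1, 176.0]
force: [-0.3, 0.4, -0.2]
opening: 0.0158
```

```bash
python3 - <<'E'
from h import *
from plant import ctrl
o=ctrl.get_obs();print(o["tool_pos"],o["orientation"],o["opening"],o["force"],o["moment"])
s=snap("side","s2");t=snap("top","t2")
sheet([[crop(s,265,235,65,70,6),crop(t,170,180,65,70,6)]],"c3")
E
```

```text
[0.50303705 0.25829301 0.09479967] [1.79913668e+02 8.04367459e-02 1.76035137e+02] 0.015780298959591064 [-0.32804044  0.40723408 -0.21367145] [-0.05747031  0.00632736 -0.07911722]
```

View pics/c3.png

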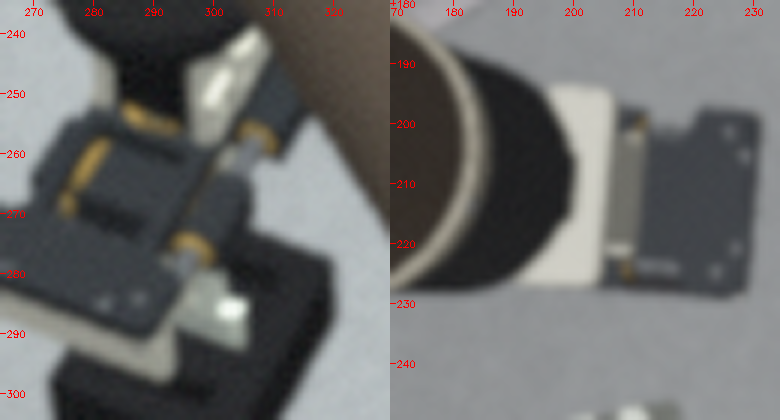

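The fingers straddle the neck and are still closing at 15.8 mm. One shoulder shows at (303,286), and there is no contact force yet. I'll close fully.

Emit:
jog_arm:
  motion:
    - {"offset": [0,0,0],"roll": 0,"hand": 0}
    - {"offset": [0,0,0],"roll": 0,"hand": 0}
    - {"offset": [0,0,0],"roll": 0,"hand": 0}
    - {"offset": [0,0,0],"roll": 0,"hand": 0}
    - {"offset": [0,0,0],"roll": 0,"hand": 0}
    - {"offset": [0,0,0],"roll": 0,"hand": 0}

```text
clock: 3.8
tool_pos: [0.5026, 0.2578, 0.0939]
orientation: [-180.0, 0.0, 176.0]
force: [-0.4, -2.1, 4.7]
opening: 0.0075
```

Emit:
jog_arm:
  motion:
    - {"offset": [0,0,-20],"roll": 0,"hand": 0}
    - {"offset": [0,0,-40],"roll": 0,"hand": 0}
    - {"offset": [0,0,-80],"roll": 0,"hand": 0}
    - {"offset": [0,0,-120],"roll": 0,"hand": 0}
    - {"offset": [0,0,-130],"roll": 0,"hand": 0}
    - {"offset": [0,0,-130],"roll": 0,"hand": 0}
    - {"offset": [0,0,-130],"roll": 0,"hand": 0}

```text
clock: 4.38
tool_pos: [0.5025, 0.2583, 0.224]
orientation: [179.9, 0.0, 176.0]
force: [-0.2, -0.2, -0.9]
opening: 0.0078
```

```bash
python3 - <<'E'
from h import *
from plant import ctrl
o=ctrl.get_obs();print(o["tool_pos"],o["orientation"],o["opening"],o["force"],o["moment"])
plan(605.3,15,190,174)
E
```

```text
[0.5025099  0.25833244 0.22403816] [1.79894023e+02 4.31175689e-02 1.76028755e+02] 0.007784539358628136 [-0.20213034 -0.21380983 -0.89631167] [-0.01854256  0.03189294 -0.00869453]
offset [-119.4 -235.7   33.7] roll 0.0354 (yaw change -2.0 )
```

Emit:
jog_arm:
  motion:
    - {"offset": [-60,-118,0],"roll": 0.018,"hand": 0}
    - {"offset": [-60,-118,0],"roll": 0.018,"hand": 0}
    - {"offset": [-60,-118,0],"roll": 0.018,"hand": 0}
    - {"offset": [-60,-118,0],"roll": 0.018,"hand": 0}
    - {"offset": [-119,-236,0],"roll": 0.035,"hand": 0}
    - {"offset": [-119,-236,0],"roll": 0.035,"hand": 0}
    - {"offset": [-119,-236,0],"roll": 0.035,"hand": 0}
    - {"offset": [-119,-236,0],"roll": 0.035,"hand": 0}
    - {"offset": [-119,-236,33],"roll": 0.035,"hand": 0}
    - {"offset": [-119,-236,33],"roll": 0.035,"hand": 0}
    - {"offset": [-119,-236,33],"roll": 0.035,"hand": 0}
    - {"offset": [-119,-236,33],"roll": 0.035,"hand": 0}
    - {"offset": [-119,-236,33],"roll": 0.035,"hand": 0}

```text
clock: 5.47
tool_pos: [0.6054, 0.0149, 0.1916]
orientation: [180.0, 0.1, 174.1]
force: [0.1, 0.4, -0.1]
opening: 0.0079
```

```bash
python3 - <<'E'
from h import *
from plant import ctrl
o=ctrl.get_obs();print(o["tool_pos"],o["orientation"],o["opening"],o["joint_pos"].round(1))
s=snap("side","s3");t=snap("top","t3")
sheet([[crop(s,255,155,75,85,6.5),crop(t,260,140,45,85,6.5)]],"c4")
E
```

```text
[0.60537313 0.01486167 0.19157244] [1.79997341e+02 5.98699641e-02 1.74093939e+02] 0.00787363915143664 [  19.9   15.9  -12.2    0.   -61.8 -115.8]
```

View pics/c4.png

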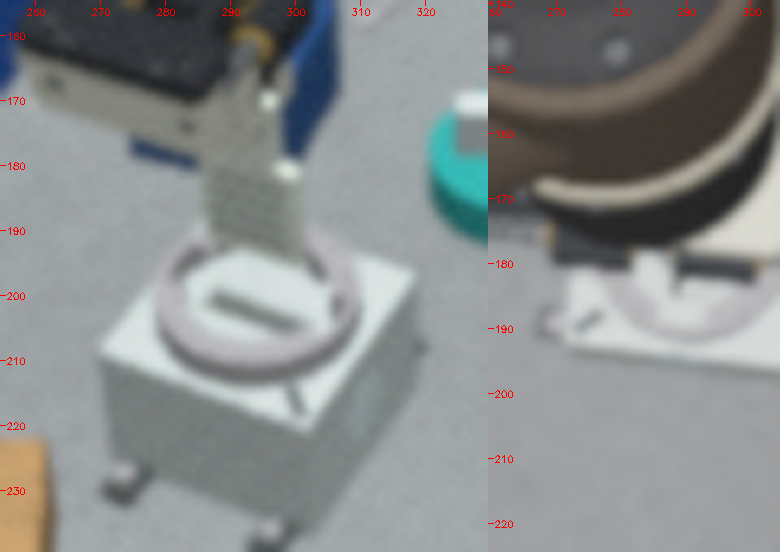

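```bash
python3 - <<'E'
from h import *
s=load("s3");t=load("t3")
a=np.radians(-6);X=np.array([np.cos(a),np.sin(a),0]);Y=np.array([-X[1],X[0],0])
c=np.array([.6054,.0149,.1076])
for n,z,w in(("bottom",0,22),("shoulder",.053,22),("shoulder",.053,14),("top",.088,14)):
    print(n,[proj(s,c+[0,0,z]+k*w/1000*X+.004*Y).round(1) for k in(-1,1)])
for h in((605.3,15),(604.9,17)):
    h=np.array([*h,70])/1000
    print("slot",[proj(s,h+i*.0235*X+j*.0055*Y).round(1) for i in(-1,1)for j in(-1,1)],"deck",[proj(s,h+i*.05*X+j*.05*Y).round(1) for i,j in((-1,1),(1,1),(-1,-1),(1,-1))])
    print("rim",[proj(s,h+[0,0,.015]+.044*np.array(d)).round(1) for d in((-.91,-.36,0),(.91,.36,0),(0.36,-.91,0),(-.36,.91,0))])
    print("top: deck",[proj(t,h+i*.05*X+j*.05*Y).round(1) for i,j in((-1,1),(1,1),(-1,-1),(1,-1))])
sheet([[crop(s,262,175,62,55,12)]],"c5")
E
```

```text
bottom [array([300.2, 196.1]), array([285.9, 191.2])]
shoulder [array([299.3, 181.8]), array([284.6, 176.9])]
shoulder [array([296.6, 180.9]), array([287.3, 177.8])]
top [array([296. , 170.9]), array([286.5, 167.8])]
slot [array([302.9, 203.7]), array([301. , 206.3]), array([287.9, 198.5]), array([286. , 201.1])] deck [array([302.1, 220.3]), array([269.7, 208.6]), array([318.6, 196.3]), array([287.3, 185.7])]
rim [array([309.8, 198.1]), array([278.5, 199. ]), array([294.3, 187.7]), array([294., 210.])]
top: deck [array([271.8, 192.8]), array([275.6, 158.1]), array([307. , 196.3]), array([310.5, 161.6])]
slot [array([302.7, 204.2]), array([300.9, 206.8]), array([287.8, 199. ]), array([285.9, 201.6])] deck [array([301.9, 220.8]), array([269.5, 209.1]), array([318.4, 196.8]), array([287.1, 186.2])]
rim [array([309.7, 198.6]), array([278.3, 199.5]), array([294.2, 188.2]), array([293.8, 210.5])]
top: deck [array([271.1, 192.9]), array([274.9, 158.2]), array([306.3, 196.4]), array([309.8, 161.7])]
```

View pics/c5.png

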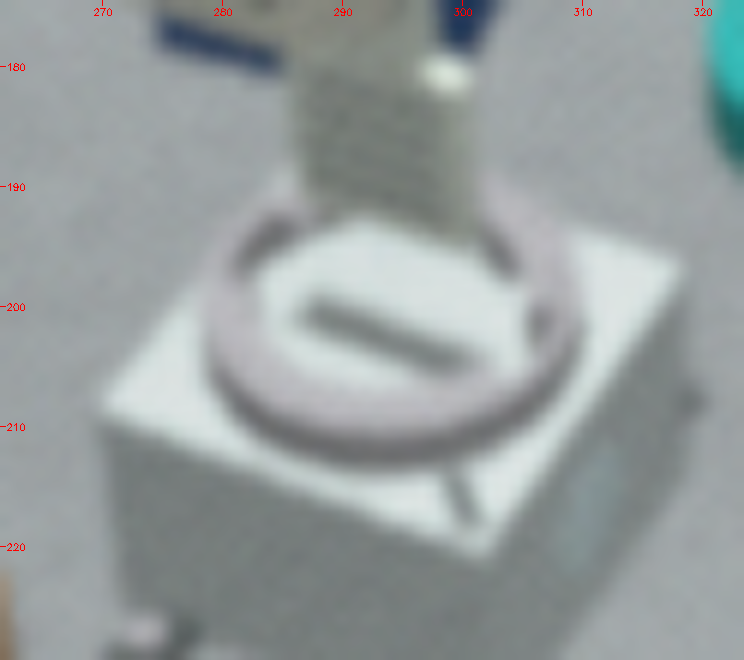

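Emit:
jog_arm:
  motion:
    - {"offset": [0,0,15],"roll": 0,"hand": 0}
    - {"offset": [0,0,28],"roll": 0,"hand": 0}
    - {"offset": [0,0,34],"roll": 0,"hand": 0}
    - {"offset": [0,0,38],"roll": 0,"hand": 0}
    - {"offset": [0,0,42],"roll": 0,"hand": 0}
    - {"offset": [0,0,46],"roll": 0,"hand": 0}
    - {"offset": [0,0,46],"roll": 0,"hand": 0}

```text
clock: 6.15
tool_pos: [0.6049, 0.0144, 0.1443]
orientation: [180.0, -0.0, 174.0]
force: [0.4, 0.4, -0.4]
opening: 0.0081
```

Emit:
jog_arm:
  motion:
    - {"offset": [0,0,7],"roll": 0,"hand": 0}
    - {"offset": [0,0,14],"roll": 0,"hand": 0}
    - {"offset": [0,0,21],"roll": 0,"hand": 0}
    - {"offset": [0,0,28],"roll": 0,"hand": 0}
    - {"offset": [0,0,35],"roll": 0,"hand": 0}
    - {"offset": [0,0,40],"roll": 0,"hand": 0}
    - {"offset": [0,0,40],"roll": 0,"hand": 0}

```text
clock: 6.73
tool_pos: [0.6043, 0.0142, 0.103]
orientation: [-180.0, -0.1, 174.0]
force: [0.3, 1.0, -1.0]
opening: 0.0077
```

Emit:
jog_arm:
  motion:
    - {"offset": [0,0,2],"roll": 0,"hand": 0}
    - {"offset": [0,0,3.5],"roll": 0,"hand": 0}
    - {"offset": [0,0,4.5],"roll": 0,"hand": 0}
    - {"offset": [0,0,4.5],"roll": 0,"hand": 0}

```text
clock: 7.07
tool_pos: [0.605, 0.0143, 0.1001]
orientation: [180.0, 0.0, 174.0]
force: [0.4, 0.9, -0.8]
opening: 0.0082
```

Emit:
jog_arm:
  motion:
    - {"offset": [0,0,1],"roll": 0,"hand": 0}
    - {"offset": [0,0,2],"roll": 0,"hand": 0}
    - {"offset": [0,0,2],"roll": 0,"hand": 0}

```text
clock: 7.32
tool_pos: [0.6052, 0.0142, 0.0989]
orientation: [180.0, 0.1, 174.0]
force: [-1.0, 1.3, 4.5]
opening: 0.008
```

Emit:
jog_arm:
  motion:
    - {"offset": [0,0,0.8],"roll": 0,"hand": 0}
    - {"offset": [0,0,0.8],"roll": 0,"hand": 0}

```text
clock: 7.48
tool_pos: [0.6054, 0.0142, 0.0989]
orientation: [180.0, 0.1, 174.1]
force: [-3.4, 1.6, 9.6]
opening: 0.0082
```

Emit:
jog_arm:
  motion:
    - {"offset": [0,0,0],"roll": 0,"hand": 14}
    - {"offset": [0,0,0],"roll": 0,"hand": 20}
    - {"offset": [0,0,0],"roll": 0,"hand": 20}
    - {"offset": [0,0,0],"roll": 0,"hand": 20}
    - {"offset": [0,0,-10],"roll": 0,"hand": 20}
    - {"offset": [0,0,-20],"roll": 0,"hand": 40}
    - {"offset": [0,0,-60],"roll": 0,"hand": 50}
    - {"offset": [0,0,-100],"roll": 0,"hand": 50}
    - {"offset": [0,0,-130],"roll": 0,"hand": 50}
    - {"offset": [0,0,-130],"roll": 0,"hand": 50}

```text
clock: 8.32
tool_pos: [0.6084, 0.0145, 0.2363]
orientation: [179.8, 0.7, 174.1]
force: [0.8, -0.1, 0.5]
opening: 0.0468
```

```bash
python3 -c "
from h import *
plan(501,-280,225,-159);plan(501,-280,110,-159)
o=__import__('plant').ctrl.get_obs();print(o['tool_pos'])"
```

```text
offset [  76.6 -304.     9.5] roll -0.4697 (yaw change 26.9 )
offset [  78.  -304.3  124.5] roll -0.4697 (yaw change 26.9 )
[0.60840946 0.01447917 0.23632706]
```

Emit:
jog_arm:
  motion:
    - {"offset": [73,-304,0],"roll": -0.471,"hand": 50}
    - {"offset": [73,-304,0],"roll": -0.471,"hand": 50}
    - {"offset": [73,-304,0],"roll": -0.471,"hand": 50}
    - {"offset": [73,-304,0],"roll": -0.471,"hand": 50}
    - {"offset": [73,-304,0],"roll": -0.471,"hand": 50}
    - {"offset": [73,-304,0],"roll": -0.471,"hand": 50}
    - {"offset": [73,-304,0],"roll": -0.471,"hand": 50}
    - {"offset": [73,-304,0],"roll": -0.471,"hand": 50}
    - {"offset": [73,-304,0],"roll": -0.471,"hand": 50}
    - {"offset": [73,-304,50],"roll": -0.471,"hand": 50}
    - {"offset": [73,-304,100],"roll": -0.471,"hand": 50}
    - {"offset": [73,-304,130],"roll": -0.471,"hand": 50}
    - {"offset": [73,-304,130],"roll": -0.471,"hand": 50}
    - {"offset": [73,-304,130],"roll": -0.471,"hand": 50}
    - {"offset": [73,-304,130],"roll": -0.471,"hand": 50}

```text
clock: 9.57
tool_pos: [0.502, -0.2808, 0.0993]
orientation: [-179.9, 0.0, -158.9]
force: [0.6, -0.3, 0.6]
opening: 0.0503
```

```bash
python3 - <<'E'
from h import *
from plant import ctrl
o=ctrl.get_obs();print(o["tool_pos"],o["orientation"],o["opening"],o["joint_pos"].round(1))
s=snap("side","s4");t=snap("top","t4")
sheet([[crop(s,262,170,62,50,6.2),crop(t,262,150,62,50,6.2)],[crop(s,330,110,62,50,6.2),crop(t,360,180,62,50,6.2)]],"c6")
plan(501,-280,54,-159)
E
```

```text
[ 0.5020477  -0.28084127  0.09930876] [-1.79911436e+02  4.89686025e-02 -1.58922058e+02] 0.050306004687779036 [ -9.7  18.5 -22.4   0.1 -49.1 -59.3]
offset [ 1.5  1.6 46.3] roll 0.0012 (yaw change -0.1 )
```

View pics/c6.png

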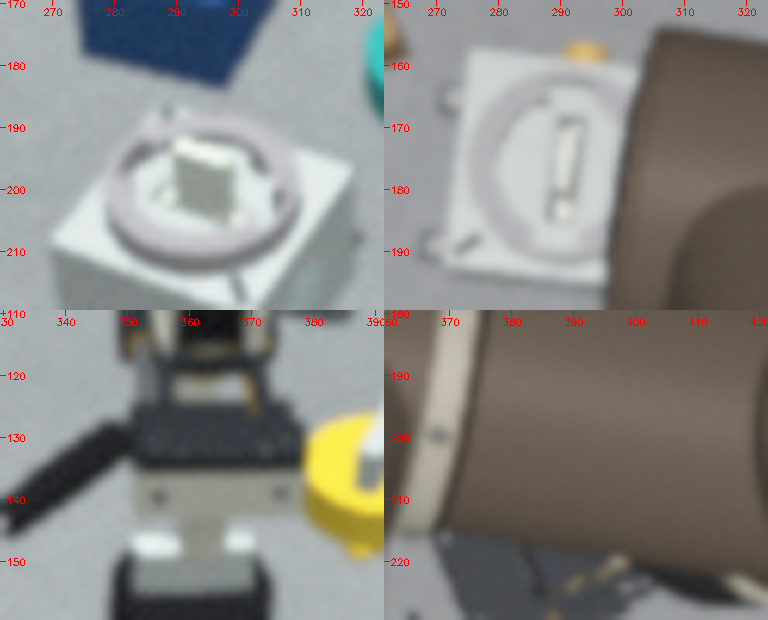

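Side crop: the cassette stands in the slot, with its neck top at about (290–299, 192–196). The near finger, around (362,147), straddles the bar. Going down to grasp.

Emit:
jog_arm:
  motion:
    - {"offset": [1.5,1.5,30],"roll": 0,"hand": 50}
    - {"offset": [1.5,1.5,45],"roll": 0,"hand": 50}
    - {"offset": [1.5,1.5,45],"roll": 0,"hand": 30}
    - {"offset": [1.5,1.5,45],"roll": 0,"hand": 0}
    - {"offset": [1.5,1.5,45],"roll": 0,"hand": 0}
    - {"offset": [1.5,1.5,45],"roll": 0,"hand": 0}
    - {"offset": [1.5,1.5,45],"roll": 0,"hand": 0}
    - {"offset": [1.5,1.5,45],"roll": 0,"hand": 0}
    - {"offset": [1.5,1.5,45],"roll": 0,"hand": 0}
    - {"offset": [1.5,1.5,45],"roll": 0,"hand": 0}
    - {"offset": [1.5,1.5,45],"roll": 0,"hand": 0}
    - {"offset": [1.5,1.5,45],"roll": 0,"hand": 0}

```text
clock: 10.67
tool_pos: [0.4992, -0.2799, 0.0531]
orientation: [-180.0, 0.0, -159.0]
force: [-1.9, 0.7, 6.5]
opening: 0.0133
```

Emit:
jog_arm:
  motion:
    - {"offset": [0,0,-15],"roll": 0,"hand": 0}
    - {"offset": [0,0,-40],"roll": 0,"hand": 0}
    - {"offset": [0,0,-80],"roll": 0,"hand": 0}
    - {"offset": [0,0,-120],"roll": 0,"hand": 0}
    - {"offset": [0,0,-155],"roll": 0,"hand": 0}
    - {"offset": [0,0,-155],"roll": 0,"hand": 0}
    - {"offset": [0,0,-155],"roll": 0,"hand": 0}

```text
clock: 11.25
tool_pos: [0.4996, -0.2797, 0.2094]
orientation: [-179.9, 0.2, -159.0]
force: [-0.3, -0.6, -3.0]
opening: 0.0141
```

```bash
python3 -c "
from h import *
plan(605.2,14.6,208,174)
o=__import__('plant').ctrl.get_obs();print(o['tool_pos'],o['orientation'],o['opening'],o['force'])"
```

```text
offset [-204.1  236.9    1.7] roll 0.4714 (yaw change -27.0 )
[ 0.49961956 -0.27973167  0.20939458] [-179.88231606    0.22177529 -158.98931306] 0.014083151100221472 [-0.26623179 -0.60001315 -3.0228895 ]
```

Emit:
jog_arm:
  motion:
    - {"offset": [-102,118,0],"roll": 0.236,"hand": 0}
    - {"offset": [-102,118,0],"roll": 0.236,"hand": 0}
    - {"offset": [-102,118,0],"roll": 0.236,"hand": 0}
    - {"offset": [-102,118,0],"roll": 0.236,"hand": 0}
    - {"offset": [-204,237,0],"roll": 0.471,"hand": 0}
    - {"offset": [-204,237,0],"roll": 0.471,"hand": 0}
    - {"offset": [-204,237,0],"roll": 0.471,"hand": 0}
    - {"offset": [-204,237,0],"roll": 0.471,"hand": 0}
    - {"offset": [-204,237,0],"roll": 0.471,"hand": 0}
    - {"offset": [-204,237,0],"roll": 0.471,"hand": 0}
    - {"offset": [-204,237,0],"roll": 0.471,"hand": 0}
    - {"offset": [-204,237,0],"roll": 0.471,"hand": 0}

```text
clock: 12.25
tool_pos: [0.6033, 0.0139, 0.2062]
orientation: [-180.0, -0.1, 174.0]
force: [-0.1, -0.1, -2.3]
opening: 0.0139
```

```bash
python3 - <<'E'
from h import *
from plant import ctrl
o=ctrl.get_obs();print(o["tool_pos"],o["orientation"],o["opening"],o["joint_pos"].round(1),o["force"])
s=snap("side","s5")
sheet([[crop(s,255,140,80,90,6.5)]],"c7")
c=o["tool_pos"]+[0,0,-.0131]  # cap top centre
E=lambda dz,r:[proj(s,c+[0,0,dz]+r*np.array(d)).round(1) for d in((-.95,-.3,0),(.95,.3,0),(0.36,-.93,0),(-.36,.93,0))]
print("cap top",E(0,.0425),"cap foot",E(-.027,.0425),"skirt foot",E(-.040,.028))
plan(605.2,14.6,126,174)
E
```

```text
[0.60327247 0.01387228 0.20616502] [-1.79959753e+02 -1.15769222e-01  1.73983027e+02] 0.01392067190411722 [  19.8   15.2  -11.2   -0.   -63.7 -115.9] [-0.06603451 -0.14573392 -2.27957115]
cap top [array([309.2, 169.4]), array([276.6, 168.8]), array([293.2, 158.4]), array([292.6, 180.3])] cap foot [array([309.5, 177.1]), array([277.4, 176.5]), array([293.8, 166.1]), array([293.1, 188. ])] skirt foot [array([304.2, 180.6]), array([283.2, 180.2]), array([293.9, 173.3]), array([293.5, 187.7])]
offset [-1.7  1.2 80.6] roll -0.0007 (yaw change 0.0 )
```

View pics/c7.png

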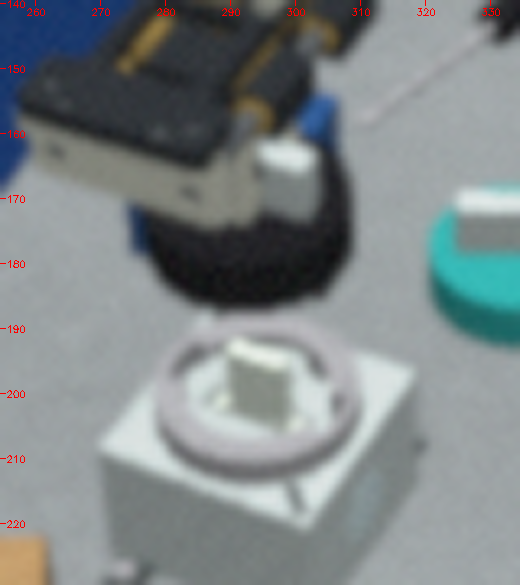

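Emit:
jog_arm:
  motion:
    - {"offset": [-1,0.7,20],"roll": 0,"hand": 0}
    - {"offset": [-1,0.7,40],"roll": 0,"hand": 0}
    - {"offset": [-1,0.7,55],"roll": 0,"hand": 0}
    - {"offset": [-1,0.7,62],"roll": 0,"hand": 0}
    - {"offset": [-1,0.7,66],"roll": 0,"hand": 0}
    - {"offset": [-1,0.7,69],"roll": 0,"hand": 0}
    - {"offset": [-1,0.7,71],"roll": 0,"hand": 0}
    - {"offset": [-1,0.7,71],"roll": 0,"hand": 0}

```text
clock: 12.97
tool_pos: [0.6055, 0.0152, 0.1367]
orientation: [180.0, 0.0, 174.0]
force: [0.1, 0.4, -1.1]
opening: 0.0135
```

Emit:
jog_arm:
  motion:
    - {"offset": [0,0,2],"roll": 0,"hand": 0}
    - {"offset": [0,0,4],"roll": 0,"hand": 0}
    - {"offset": [0,0,6],"roll": 0,"hand": 0}
    - {"offset": [0,0,8],"roll": 0,"hand": 0}
    - {"offset": [0,0,9],"roll": 0,"hand": 0}
    - {"offset": [0,0,9],"roll": 0,"hand": 0}

```text
clock: 13.47
tool_pos: [0.6051, 0.0153, 0.1269]
orientation: [-180.0, -0.0, 174.0]
force: [0.4, -0.1, -2.1]
opening: 0.0138
```

No contact so far, so the lugs are in the gaps. Now the last millimetres.

Emit:
jog_arm:
  motion:
    - {"offset": [0,0,1],"roll": 0,"hand": 0}
    - {"offset": [0,0,2],"roll": 0,"hand": 0}
    - {"offset": [0,0,3],"roll": 0,"hand": 0}
    - {"offset": [0,0,3],"roll": 0,"hand": 0}

```text
clock: 13.8
tool_pos: [0.6053, 0.0154, 0.1251]
orientation: [-180.0, 0.0, 174.1]
force: [-3.4, 0.3, 3.5]
opening: 0.0141
```

Emit:
jog_arm:
  motion:
    - {"offset": [0,0,1],"roll": 0,"hand": 0}
    - {"offset": [0,0,1],"roll": 0,"hand": 0}
    - {"offset": [0,0,1],"roll": 0,"hand": 0}

```text
clock: 14.05
tool_pos: [0.6053, 0.0153, 0.1251]
orientation: [180.0, 0.1, 174.1]
force: [-5.9, 1.2, 12.2]
opening: 0.0137
```

Emit:
jog_arm:
  motion:
    - {"offset": [0,0,-0.4],"roll": 0.06,"hand": 0}
    - {"offset": [0,0,-0.4],"roll": 0.12,"hand": 0}
    - {"offset": [0,0,-0.4],"roll": 0.18,"hand": 0}
    - {"offset": [0,0,-0.4],"roll": 0.24,"hand": 0}
    - {"offset": [0,0,-0.4],"roll": 0.3,"hand": 0}
    - {"offset": [0,0,-0.4],"roll": 0.3,"hand": 0}

```text
clock: 14.55
tool_pos: [0.6064, 0.0156, 0.1251]
orientation: [179.9, 0.1, 156.7]
force: [-0.6, -0.1, 5.9]
opening: 0.0138
```

```bash
python3 -c "
o=__import__('plant').ctrl.get_obs();print(o['tool_pos'],o['orientation'],o['opening'],o['force'],o['moment'],o['joint_pos'].round(1))"
```

```text
[0.60638889 0.01556489 0.1251218 ] [1.79925733e+02 1.40654301e-01 1.56670369e+02] 0.01379986228018801 [-0.58687543 -0.08702101  5.94136577] [ 0.17868364  0.25906297 -0.12294276] [ 1.990e+01  1.950e+01 -1.680e+01  1.000e-01 -5.360e+01 -1.333e+02]
```

Emit:
jog_arm:
  motion:
    - {"offset": [0,0,0],"roll": 0.06,"hand": 0}
    - {"offset": [0,0,0],"roll": 0.12,"hand": 0}
    - {"offset": [0,0,0],"roll": 0.18,"hand": 0}
    - {"offset": [0,0,0],"roll": 0.24,"hand": 0}
    - {"offset": [0,0,0],"roll": 0.3,"hand": 0}
    - {"offset": [0,0,0],"roll": 0.36,"hand": 0}
    - {"offset": [0,0,0],"roll": 0.42,"hand": 0}
    - {"offset": [0,0,0],"roll": 0.483,"hand": 0}
    - {"offset": [0,0,0],"roll": 0.483,"hand": 0}
    - {"offset": [0,0,0],"roll": 0.483,"hand": 0}
    - {"offset": [0,0,0],"roll": 0.483,"hand": 0}

```text
clock: 15.47
tool_pos: [0.6066, 0.0158, 0.1251]
orientation: [179.8, 0.1, 129.3]
force: [0.9, 1.5, 6.7]
opening: 0.0136
```

```bash
python3 - <<'E'
from h import *
from plant import ctrl
o=ctrl.get_obs();print(o['tool_pos'],o['orientation'],o['opening'],o['force'],o['moment'],o['joint_pos'].round(1))
s=snap("side","s6");t=snap("top","t6")
sheet([[crop(s,255,150,75,80,6.5),crop(t,260,145,45,80,6.5)]],"c8")
a=np.radians(-51);X=np.array([np.cos(a),np.sin(a),0])
h=np.array([.6053,.0148,.0])
print("rib centres proj",[proj(s,h+[0,0,.074]+k*.0575*X).round(1) for k in(-1,1)],"bar top ends",[proj(s,h+[0,0,.14]+k*.03*X).round(1) for k in(-1,1)])
E
```

```text
[0.60664345 0.01576946 0.12511159] [1.79838278e+02 9.31421070e-02 1.29313984e+02] 0.013576317541745148 [0.89706623 1.45032166 6.74852742] [ 0.41359138 -0.06955255 -0.06442658] [  19.9   19.5  -16.8    0.   -53.6 -160.6]
rib centres proj [array([300.6, 215.7]), array([288.5, 187.7])] bar top ends [array([296.4, 191.4]), array([289.9, 176.8])]
```

View pics/c8.png

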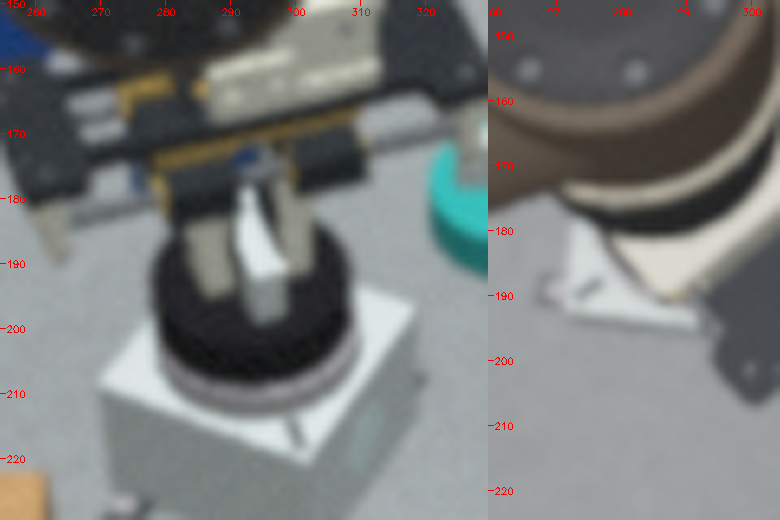

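```bash
python3 - <<'E'
from h import *
s=load("s6");t=load("t0")
h=np.array([605.3,14.8])
for S,uv in((s,(300.1,215.9)),(t,(275.2,189.3)),(t,(307.2,164.3))):
    d=world(S,uv,.074)[:2]*1000-h;print(d.round(1),(np.degrees(np.arctan2(d[1],d[0]))%180-180).round(1))
# rib edges in the top picture: dark blob PCA
for n,(c,r) in(("t0",(269,184)),("t0",(303,160)),("s6",(296,212))):
    S=load(n);g=cv2.cvtColor(S["img"],cv2.COLOR_RGB2GRAY)[r:r+9,c:c+10].astype(float)
    w=np.clip(np.median(g)-15-g,0,None)
    print(n,g.astype(int).tolist() if 0 else "",(w*np.arange(c,c+10)).sum()/w.sum(),(w*np.arange(r,r+9)[:,None]).sum()/w.sum())
E
```

```text
Traceback (most recent call last):
  File "h.py", line 2, in load
    def load(n):return pickle.load(open(f"pics/{n}.pkl","rb"))
                                   ~~~~^^^^^^^^^^^^^^^^^^^^^^
FileNotFoundError: [Errno 2] No such file or directory: 'pics/t0.pkl'
```

```bash
cp pics/top0.pkl pics/t0.pkl; python3 - <<'E'
from h import *
s=load("s6");t=load("t0")
h=np.array([605.3,14.8])
def blob(S,c,r):
    g=cv2.cvtColor(S["img"],cv2.COLOR_RGB2GRAY)[r:r+9,c:c+10].astype(float)
    w=np.clip(np.median(g)-15-g,0,None)
    return (w*np.arange(c,c+10)).sum()/w.sum(),(w*np.arange(r,r+9)[:,None]).sum()/w.sum()
P=[]
for S,c,r in((t,271,184),(t,302,159),(s,296,211)):
    uv=blob(S,c,r);p=world(S,uv,.074)[:2]*1000;P.append(p);d=p-h
    print(np.round(uv,1),d.round(1),(np.degrees(np.arctan2(d[1],d[0]))%180-180).round(1))
d=P[1]-P[0];print("line",np.degrees(np.arctan2(d[1],d[0])),np.hypot(*d),(P[0]+P[1])/2)
E
```

```text
[273.4 188.4] [-32.5  50.3] -57.1
[308.2 161.7] [ 43.4 -48.2] -48.0
[299.4 212.7] [-29.1  35.5] -50.7
line -52.35478347359391 124.39685646685797 [610.74240578  15.83499513]
```

```bash
python3 -c "
from plant import ctrl,order
o=ctrl.get_obs();print(o['tool_pos'],o['orientation'],o['opening'],o['force'])
print(order.close_job())"
```

```text
[0.60663912 0.01576342 0.12510811] [1.79839006e+02 9.28530231e-02 1.29317710e+02] 0.013892457995293065 [0.16035592 1.54832152 6.08564457]
the job is handed in; nothing more can be done
None
```

I put the cassette fully home in the dryer slot and let it go. I then fitted the lid and turned it clockwise about 45° to the ribs. I handed the job in at about 15.5 s, still gripping the bar.

- **Cassette:** it went in without force until it hit a firm stop at the expected depth (TCP at z = 98.9 mm, about 10 N). A picture after release shows it standing upright in the slot.
- **Lid:** it went through the gaps without contact and came to rest at the expected height. It pressed with about 12 N, which I eased to about 6 N before turning.
- **Turn:** the tool ended at yaw 129.3°, so the bar lies at -50.7°. The rib line is at about -51° from the housing fit, and the bar was about 12° short of where a lug first meets the catch. The turn met no noticeable resistance. I touched none of the bystanders in any move.
- **Checks that disagreed:** a late automatic check on the ribs alone scattered between -48° and -57°. Its search windows also caught other edges, so I relied on the housing fit. In the last side picture the near end of the bar was about 0.7 px off its predicted place, which could mean 1–3° of error or a small centre offset.

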